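# Rebalance a centrifuge rotor

### The arm

A 7-joint arm with a two-finger parallel gripper is mounted at the origin on a cart in front of the work surface, level with it; the furniture and walls round the work are solid. World frame = base frame: x ahead of the robot, y to its left, z up, the work surface at z = 0. Lengths are in m, angles in rad, forces in N, time in s.
With the tool pointing down it reaches from about 0.4 to 0.85 m from the base axis. Payload 4.5 kg.
Tool frame: the origin (TCP) lies on the centre line of the jaws, within the pads' length; the fingertips stand 8 mm ahead of it and the grasp point (between the pads) lies 11 mm behind it; z points along the fingers, y is the line along which they close (so a half turn about z gives the same grasp; the last joint's range is limited). The gripper opens to 85 mm and grips with 20 to 120 N. Pads are 22 mm wide; open, the fingers measure 114 mm over their backs; the gripper's body (76 mm by 85 mm) begins 54 mm behind the grasp point. The pads swing forward as they close: fully open they stand 13 mm farther back than shut.
Start: joints at [1.326, 0.689, -0.195, 1.565, 0.157, 0.902, -0.215], TCP at [0.172, -0.601, 0.239] pointing down, gripper open.
Joint ranges: [-3.01, 3.01], [-0.46, 2.08], [-1.47, 1.51], [0.13, 2.56], [-1, 4.14], [0.04, 2.09], [-2.66, 2.66]. Speed limits (rad/s): [2.57, 2.57, 3.14, 3.14, 3.14, 3.14, 3.14].

### API

Orientations are given as a unit quaternion [w, x, y, z].
In Python, from workcell import ctrl, viewer, finish_job gives the robot as it stands.
- The arm moves only by the tool carry_out, never from a script. Its argument "commands" is one flat list of numbers, 4 for each row, row after row: the shift along the tool's x, y, z in m, then the turn about the tool's z in degrees. In form: [dx, dy, dz, turn, dx, dy, dz, turn, ...]. A call has 1 to 20 rows; each row shifts and turns the commanded pose from where the row before left it, along the tool's axes as they then stand; what a row does not reach is not made up. A row lasts 1/8 s, in which the tool goes at most 62.5 mm and 10.7 degrees, less where a joint would pass 70% of its speed; a pose out of reach is approached as far as the arm can. A call with a gripper value outside its range is refused whole. "fingers" is the closure, from 0 (fully open) to 1 (shut), set as the call begins (left out, the last holds). The fingers move at their own pace and stop on an object; the grip force is fixed at half the most. Time passes only in rows, so rows that do not move let the fingers close. It gives the time, the measured TCP pose, the force, the opening and the grip force at its end, in the units of the state.
- ctrl.get_obs(): the state, without advancing time (a new reading comes with each control period).
- viewer.read_camera(name): name is "side" or "top" or "wrist"; returns the picture (480x640x3 uint8, blue, green, red); there is no depth.
- viewer.calibration(name): a dict with "fx", "fy", "cx", "cy" (pixels), "k1" (the pictures are not rectified: a ray, as slopes to the right and down, at radius r is drawn at 1 + k1 r^2 times it, then the intrinsics apply), "R" (3x3) and "t" (3): a world point X has camera coordinates R X + t. Camera axes: x right, y down, z forward; pixel columns grow to the right and rows downward; lengths in m; the calibration is good to about 2 mm. A picture is of the moment at which its call begins: read the wrist's pose just before it. calibration takes no time and is no camera call; for the wrist camera it gives the pose at the moment of the call.
- finish_job(): hands the job in; it is judged then, once.
The state is a dict: "t": time; "q": joint angles; "qvel": joint speeds; "joint_efforts": joint torques, N m; "ee_pos": TCP position; "tool_rot": TCP orientation; "force": force on the tool from outside, world axes, zero at the start; "moment": the same for the moment, N m; "grip_width": finger opening in m; "grasp_force": force on a finger pad.
Only numpy, scipy, OpenCV 4.12 (cv2) and the standard library are available. Lean on these libraries where they do the work, as an engineer would, in place of code of your own. Each camera call takes 0.05 s, during which the arm holds its last target. There are 200 camera calls.

### The job

The small centrifuge has been loaded out of balance. Lift its clear lid past its balance point so that it stays open by itself, then exchange the tube carriers among the six rotor places (the small empty tray is free to stand one in on the way) so that every carrier has the other of its own kind (one wide tube, four thin tubes, or one narrow tube) straight across the rotor from it. Keep the carriers upright, and leave all six standing fully down in their buckets, with the lid open.

Things in the scene. Friction and masses are not known exactly. Their poses are not given: they have to be found in the camera images.
- wide_1: Wide carrier, one of two alike: on the black holder stands ONE WIDE clear tube, white screw cap 32 mm across, cap from 68 to 90 mm above the origin (grip it). About 140 g. Holder: round, 41 mm wide, 47 mm high, flat base 30 mm. Origin: centre of its underside, z up.
- wide_2: Wide carrier, one of two alike: on the black holder stands ONE WIDE clear tube, white screw cap 32 mm across, cap from 68 to 90 mm above the origin (grip it). About 140 g. Holder: round, 41 mm wide, 47 mm high, flat base 30 mm. Origin: centre of its underside, z up.
- quad_1: Four-tube carrier, one of two alike: on the black holder a square cluster of FOUR THIN tubes, white caps 13.6 mm across at x, y = +-8.2 mm, from 64 to 90 mm above the origin. Grip the cluster across its flats: 30 mm, along its x or y. About 110 g. Holder: round, 41 mm wide, 47 mm high, flat base 30 mm. Origin: centre of its underside, z up.
- quad_2: Four-tube carrier, one of two alike: on the black holder a square cluster of FOUR THIN tubes, white caps 13.6 mm across at x, y = +-8.2 mm, from 64 to 90 mm above the origin. Grip the cluster across its flats: 30 mm, along its x or y. About 110 g. Holder: round, 41 mm wide, 47 mm high, flat base 30 mm. Origin: centre of its underside, z up.
- slim_1: Slim carrier, one of two alike: on the black holder stands ONE NARROW clear tube, white screw cap 18 mm across, cap from 66 to 90 mm above the origin (grip it). About 90 g. Holder: round, 41 mm wide, 47 mm high, flat base 30 mm. Origin: centre of its underside, z up.
- slim_2: Slim carrier, one of two alike: on the black holder stands ONE NARROW clear tube, white screw cap 18 mm across, cap from 66 to 90 mm above the origin (grip it). About 90 g. Holder: round, 41 mm wide, 47 mm high, flat base 30 mm. Origin: centre of its underside, z up.
- rotor: Rotor in the white centrifuge; does not turn. Origin on its axis, level with the bucket floors, 53 mm over the bench. Six black buckets, centres 66 mm out at 0, 60 .. 300 deg from its x; 36 mm wide at the floor, flaring to 56 mm at 30 mm up: a carrier let down within 8 mm slides home, 2 mm play. Hub 30 mm high. Housing top 47 mm over origin, bowl radius 100 mm, housing 268 mm wide.
- lid (a joint): Angle of the centrifuge's clear domed lid (0.4 kg, dome 60 mm high): 0 shut, 2.1 rad fully open, leaning back on its stop. Let go below its balance point (about 1.25 rad) it falls shut, beyond 1.35 rad it falls open. Hinge level, at the housing's back (away from the robot), 104 mm over the bench, 120 mm from the rotor axis.
- lid_tab (a point): Grip point amid the grey tab on the lid's front edge: tab 20 mm wide (point y, parallel to the hinge), 16 mm thick, 20 mm more ahead. Axes move with the lid; shut: x to the back, z up. Hinge axis 250 mm along x, 10 mm along -z. Pinched on its sides from above, it turns between the pads, so the hand can stay upright. Shut: housing front 13 mm behind the point, top 14 mm below.
- tray: Small empty open tray, 76 mm (x) by 110 mm (y), 34 mm high, floor 2 mm thick, inside 70 by 106 mm, fixed to the bench beside the centrifuge, on one side or the other; a free spot to stand one carrier. Origin: centre of its underside.

How it is judged:
On the way:
1. the lid has been opened past its balance point and stays open by itself, touched by nothing (value of joint lid above 1.8 rad and contact force between lid and the arm below 0.1 N and contact force between lid and the fingers below 0.1 N), for 0.3 s.
At the end, for the whole second after the job is handed in: All six carriers stand in the rotor's buckets, at rest and upright (within 0.12 rad), foot within 6 mm of the bucket floor and 58 to 74 mm from the rotor's axis; the two carriers of each kind are opposite each other (at least 123 mm apart); the lid is open (over 1.8 rad) (horizontal distance between wide_1 and wide_2 above 0.123 m and horizontal distance between quad_1 and quad_2 above 0.123 m and horizontal distance between slim_1 and slim_2 above 0.123 m and value of joint lid above 1.8 rad and z of wide_1 in the frame of rotor between -0.006 and 0.006 m and horizontal distance between wide_1 and rotor between 0.058 and 0.074 m and angle between each of wide_1, wide_2, quad_1, quad_2, slim_1, slim_2's own z axis and vertical below 0.12 rad and linear speed of each of wide_1, wide_2, quad_1, quad_2, slim_1, slim_2 below 0.02 m/s and z of wide_2 in the frame of rotor between -0.006 and 0.006 m and horizontal distance between wide_2 and rotor between 0.058 and 0.074 m and z of quad_1 in the frame of rotor between -0.006 and 0.006 m and horizontal distance between quad_1 and rotor between 0.058 and 0.074 m and z of quad_2 in the frame of rotor between -0.006 and 0.006 m and horizontal distance between quad_2 and rotor between 0.058 and 0.074 m and z of slim_1 in the frame of rotor between -0.006 and 0.006 m and horizontal distance between slim_1 and rotor between 0.058 and 0.074 m and z of slim_2 in the frame of rotor between -0.006 and 0.006 m and horizontal distance between slim_2 and rotor between 0.058 and 0.074 m); the robot touches nothing.
It fails at once if a carrier is tipped by more than 0.7 rad (angle between any of wide_1, wide_2, quad_1, quad_2, slim_1, slim_2's own z axis and vertical above 0.7 rad).
It also fails if it takes over 106 s, if anything falls off the work surface, if the arm or the gripper's body presses on something with over 40 N, if the wrist force passes 120 N, or if a joint passes its speed limit or range.

## Working session

There is one attempt and no reset: what is moved stays moved. The work goes in short steps, Python scripts to look and compute and a tool call to move; the robot and the scene stay as the last step left them, time stands still between calls to the robot, and variables do not carry over. Pictures are saved under pics/ and viewed, at most 14 in all, crops included, and the job is handed in when it is done.

Besides the shell and the picture viewer there is one more tool, called in YAML: its name, and indented under it one key for each argument. carry_out: Moves the arm, as the interface text tells. Its arguments: {"type":"object","properties":{"commands":{"type":"array","items":{"type":"number"}},"fingers":{"type":"number"}},"required":["commands"]}

```bash
ls; mkdir -p pics
python3 - <<'E'
from workcell import ctrl, viewer
import cv2
o=ctrl.get_obs();print(o['t'],o['ee_pos'],o['tool_rot'],o['grip_width'])
for n in ['top','side']:
    cv2.imwrite(f'pics/{n}0.png',viewer.read_camera(n)); c=viewer.calibration(n); print(n,c)
E
```

```text
pics
0.0 [ 0.17176737 -0.60026599  0.23848068] [-9.04499756e-04  9.90292586e-01  1.38995465e-01 -1.94048415e-04] 0.08551216966260522
top {'fx': 589.6992303199347, 'fy': 589.6992303199347, 'cx': 328.52676177142666, 'cy': 232.95895514987765, 'k1': -0.12491218646835169, 'R': array([[ 0.00401791, -0.99982219,  0.01842415],
       [-0.99762322, -0.0052751 , -0.06870289],
       [ 0.06878787, -0.01810432, -0.99746702]]), 't': array([-0.01832323,  0.57648954,  1.29321928])}
side {'fx': 505.72019246148227, 'fy': 505.72019246148227, 'cx': 309.83613729731627, 'cy': 233.86663537318714, 'k1': -0.012896943787695913, 'R': array([[ 0.98809678, -0.15338721, -0.01170984],
       [-0.12713369, -0.77137239, -0.62355566],
       [ 0.08661282,  0.61762206, -0.78169125]]), 't': array([-0.56399107,  0.14455082,  1.31511695])}
```

View pics/top0.png

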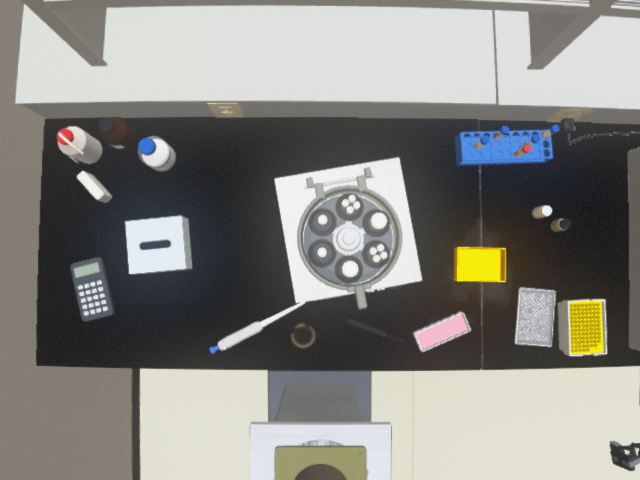

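View pics/side0.png

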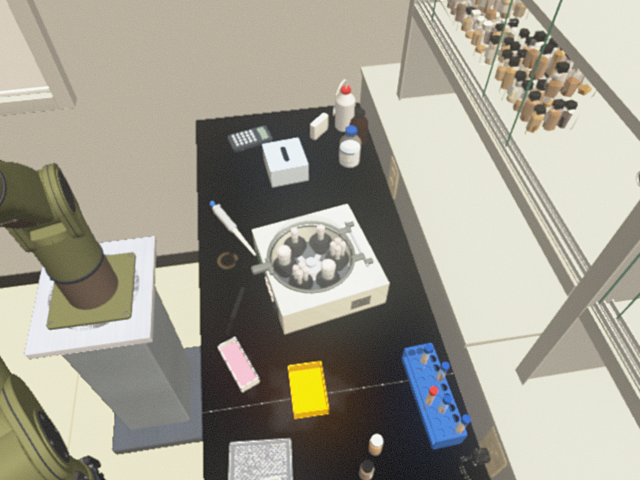

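Run:
```python
import cv2
a=cv2.imread('pics/top0.png')[155:315,270:430]; b=cv2.imread('pics/side0.png')[195:335,240:400]
cv2.imwrite('pics/c1.png',cv2.resize(a,(600,600),interpolation=cv2.INTER_CUBIC))
cv2.imwrite('pics/c2.png',cv2.resize(b,(640,560),interpolation=cv2.INTER_CUBIC))
```

```text
(no output)
```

View pics/c1.png

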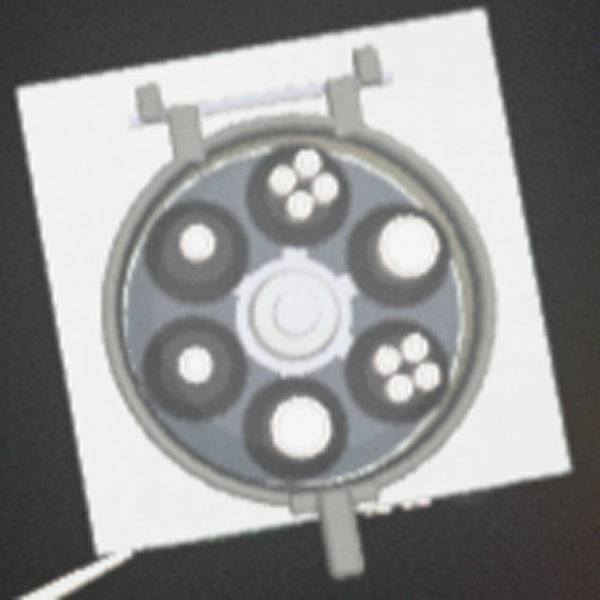

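View pics/c2.png

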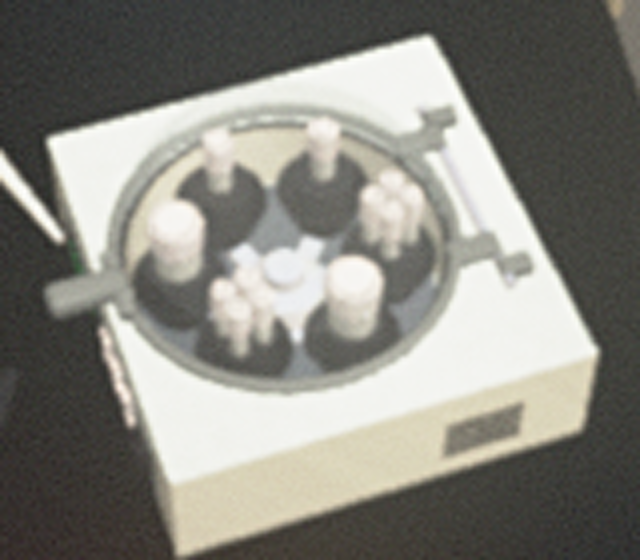

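```bash
cat > h.py <<'E'
import numpy as np,cv2
from workcell import viewer
def bp(n,px,z,c=None):
    c=c or viewer.calibration(n); R,t=np.array(c['R']),np.array(c['t'])
    K=np.array([[c['fx'],0,c['cx']],[0,c['fy'],c['cy']],[0,0,1.]])
    u=cv2.undistortPoints(np.array(px,float).reshape(-1,1,2),K,np.array([c['k1'],0,0,0,0.])).reshape(-1,2)
    d=np.c_[u,np.ones(len(u))]@R; o=-R.T@t
    return (o+d*((z-o[2])/d[:,2])[:,None])[:,:2]
E
python3 - <<'E'
from h import *
np.set_printoptions(precision=4,suppress=True)
T=lambda p:np.array(p)/3.75+[270-.37,155-.37]
S=lambda p:np.array(p)/4+[240-.37,195-.37]
h=bp('top',T([(17,88),(487,8),(572,470),(97,553)]),.1); print('house',h,h.mean(0))
q0=bp('top',T([(307,162),(283,181),(325,187),(299,206)]),.143);q2=bp('top',T([(415,347),(387,360),(428,376),(399,388)]),.143)
o=bp('top',T([(410,245),(300,427),(194,365),(197,241)]),.143)
caps=np.array([q0.mean(0),o[0],q2.mean(0),o[1],o[2],o[3]]);print('caps top',caps,caps.mean(0))
c=caps.mean(0);print(np.linalg.norm(caps-c,axis=1),np.degrees(np.arctan2(*(caps-c).T[::-1])))
for q in(q0,q2): 
    d=[q[1]-q[0],q[3]-q[2],q[2]-q[0],q[3]-q[1]];print('quad ang',[np.degrees(np.arctan2(v[1],v[0]))%90 for v in d],[np.linalg.norm(v) for v in d])
s=bp('side',S([(354,272),(176,218),(218,138),(323,126)]),.143);print('side W1 W3 S4 S5',s)
print('tab root/tip top',bp('top',T([(338,500),(347,573)]),.122));print('tab tip side',bp('side',S([(52,297),(118,284)]),.122))
print('hinge',bp('top',T([(148,103),(369,63)]),.104),bp('side',S([(437,118),(516,264)]),.115))
print('tray',bp('top',[(456,247),(506,248),(505,282),(455,281)],.034).mean(0))
E
```

```text
house [[ 0.6862  0.1007]
 [ 0.734  -0.1642]
 [ 0.4734 -0.2107]
 [ 0.4268  0.0538]] [ 0.5801 -0.0551]
caps top [[ 0.6278 -0.0578]
 [ 0.595  -0.1155]
 [ 0.5287 -0.1139]
 [ 0.4966 -0.0562]
 [ 0.5297  0.0009]
 [ 0.5965 -0.0004]] [ 0.5624 -0.0572]
[0.0654 0.0668 0.066  0.0658 0.0666 0.0662] [  -0.5985  -60.7767 -120.7032  179.1259  119.4192   58.9765]
quad ang [np.float64(38.797038380444576), np.float64(36.540783785187315), np.float64(35.758968527641116), np.float64(32.65665950857937)] [np.float64(0.016653272448907717), np.float64(0.017501388549401187), np.float64(0.016693934501949725), np.float64(0.01607367930345621)]
quad ang [np.float64(25.036424217008133), np.float64(22.57658034095482), np.float64(24.183704747169514), np.float64(23.263177749280118)] [np.float64(0.016701760193114496), np.float64(0.016969632011950373), np.float64(0.017095699291153496), np.float64(0.016373324079417047)]
side W1 W3 S4 S5 [[ 0.5981 -0.1141]
 [ 0.5    -0.058 ]
 [ 0.5331 -0.0009]
 [ 0.5986 -0.002 ]]
tab root/tip top [[ 0.4571 -0.0781]
 [ 0.4174 -0.0831]]
tab tip side [[ 0.4209 -0.0885]
 [ 0.4606 -0.0854]]
hinge [[ 0.6775  0.0271]
 [ 0.7011 -0.0968]] [[ 0.6756  0.0154]
 [ 0.6996 -0.1047]]
tray [ 0.5071 -0.3542]
```

carry_out:
  commands: [0,0,0,5.9,0.0216,-0.0291,0,0,0.0216,-0.0291,0,0,0.0216,-0.0291,0,0,0.0216,-0.0291,0,0,0.0216,-0.0291,0,0,0.0216,-0.0291,0,0,0.0216,-0.0291,0,0,0.0216,-0.0291,0,0,0.0216,-0.0291,0,0,0.0216,-0.0291,0,0,0.0216,-0.0291,0,0,0.0216,-0.0291,0,0,0.0216,-0.0291,0,0,0.0216,-0.0291,0,0,0.0216,-0.0291,0,0,0.0216,-0.0291,0,0,0,0,0,0,0,0,0,0]
  fingers: 0.4

```text
t: 2.48
ee_pos: [0.4302, -0.0826, 0.2391]
tool_rot: [0.0, 0.996, 0.088, -0.001]
force: [0.6, -0.6, -0.4]
grip_width: 0.0515
grasp_force: 0.0
```

carry_out:
  commands: [0,-0.002,0.04,0,0,0,0.04,0,0,0,0.03,0,0,0,0.021,0,0,0,0,0]

```text
t: 3.1
ee_pos: [0.429, -0.0812, 0.1073]
tool_rot: [0.0, 0.996, 0.087, -0.002]
force: [0.2, -0.4, 0.3]
grip_width: 0.0509
grasp_force: 0.0
```

Run:
```python
from h import *
import cv2
a=viewer.read_camera('top')[230:350,290:430]; w=viewer.read_camera('wrist')
cv2.imwrite('pics/w1.png',w)
```

```text
(no output)
```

View pics/w1.png

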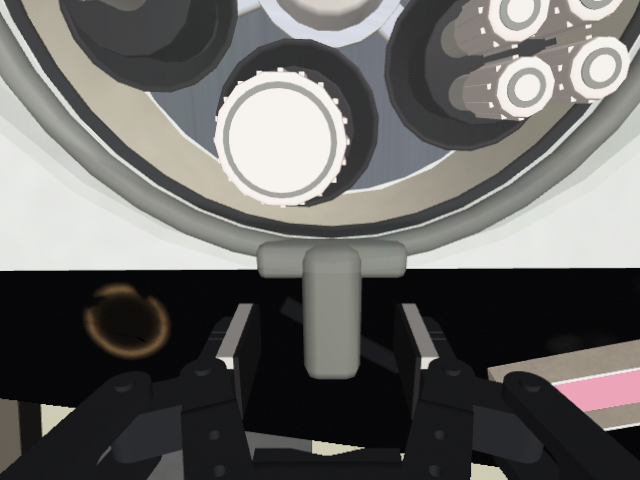

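carry_out:
  commands: [0,0,0,0,0,0,0,0,0,0,0,0,0,0,0,0,0,0,0,0]
  fingers: 0.9

```text
t: 3.82
ee_pos: [0.4314, -0.0825, 0.1095]
tool_rot: [0.002, 0.996, 0.087, 0.001]
force: [0.7, -6.3, 6.1]
grip_width: 0.0188
grasp_force: 59.1
```

Run:
```python
import numpy as np
r=np.hypot(.257,.014);a=np.linspace(0,1.5,20)+np.arctan2(.014,.257)
p=np.round(np.c_[-r*np.cos(a),-r*np.sin(a)],4)
d=np.diff(p,axis=0);print(', '.join(f'{x:.4f}, 0, {z:.4f}, 0' for x,z in d))
```

```text
0.0019, 0, -0.0202, 0, 0.0035, 0, -0.0200, 0, 0.0051, 0, -0.0197, 0, 0.0066, 0, -0.0192, 0, 0.0080, 0, -0.0187, 0, 0.0096, 0, -0.0179, 0, 0.0109, 0, -0.0171, 0, 0.0122, 0, -0.0162, 0, 0.0135, 0, -0.0152, 0, 0.0147, 0, -0.0141, 0, 0.0157, 0, -0.0129, 0, 0.0166, 0, -0.0116, 0, 0.0176, 0, -0.0103, 0, 0.0182, 0, -0.0088, 0, 0.0190, 0, -0.0074, 0, 0.0194, 0, -0.0059, 0, 0.0199, 0, -0.0043, 0, 0.0201, 0, -0.0027, 0, 0.0203, 0, -0.0011, 0
```

carry_out:
  commands: [0.0019,0,-0.0202,0,0.0035,0,-0.02,0,0.0051,0,-0.0197,0,0.0066,0,-0.0192,0,0.008,0,-0.0187,0,0.0096,0,-0.0179,0,0.0109,0,-0.0171,0,0.0122,0,-0.0162,0,0.0135,0,-0.0152,0,0.0147,0,-0.0141,0,0.0157,0,-0.0129,0,0.0166,0,-0.0116,0,0.0176,0,-0.0103,0,0.0182,0,-0.0088,0,0.019,0,-0.0074,0,0.0194,0,-0.0059,0,0.0199,0,-0.0043,0,0.0201,0,-0.0027,0,0.0203,0,-0.0011,0,0,0,0,0]

```text
t: 6.32
ee_pos: [0.6791, -0.0378, 0.3509]
tool_rot: [0.001, 0.996, 0.087, -0.001]
force: [-0.3, -4.2, -1.9]
grip_width: 0.0188
grasp_force: 59.8
```

carry_out:
  commands: [0,0,0,0,0,0,0,0,0,0,0,0,0,0,-0.02,0,-0.02,0,-0.03,0,-0.03,0,0,0,-0.03,0,0,0,-0.03,0,0,0,-0.03,0,0,0,-0.03,0,0.02,0,-0.013,-0.013,0.04,0,0,0,0.05,0,0,0,0.05,0,0,0,0,0,0,0,0,0]
  fingers: 0.4

```text
t: 8.2
ee_pos: [0.4983, -0.0549, 0.2433]
tool_rot: [0.0, 0.996, 0.088, 0.002]
force: [-0.0, 0.5, 0.7]
grip_width: 0.0514
grasp_force: 0.0
```

Run:
```python
from h import *
import cv2
o=__import__('workcell').ctrl.get_obs();print(o['ee_pos'])
w=viewer.read_camera('wrist');c=viewer.calibration('wrist');np.save('c.npy',c,allow_pickle=True);print(c)
t=viewer.read_camera('top')
cv2.imwrite('pics/w2.png',w)
cv2.imwrite('pics/t2.png',t)
```

```text
[ 0.49826768 -0.05489245  0.24327294]
{'fx': 409.9246965998797, 'fy': 409.9246965998797, 'cx': 326.7877128510954, 'cy': 239.0586580090219, 'k1': 0.014443231520550626, 'R': array([[ 1.74325263e-01, -9.84687894e-01,  6.73693525e-04],
       [-9.36838352e-01, -1.65643408e-01,  3.08052209e-01],
       [-3.03223688e-01, -5.43324242e-02, -9.51369215e-01]]), 't': array([-0.14158522,  0.41790284,  0.53309592])}
```

View pics/w2.png

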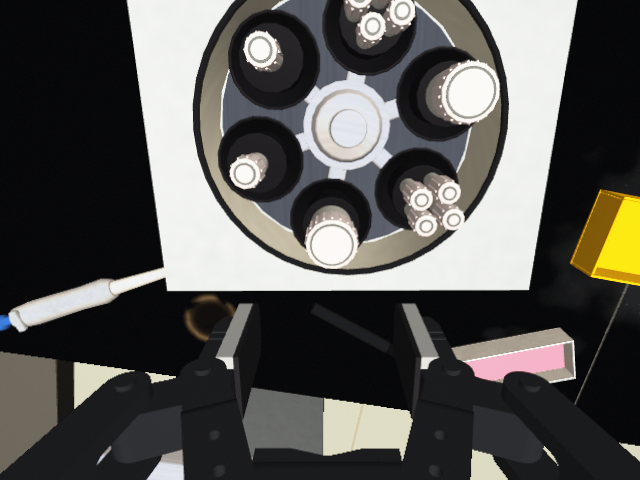

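Run:
```python
from h import *
np.set_printoptions(precision=4,suppress=True)
c=np.load('c.npy',allow_pickle=True).item()
p=bp('w',[(332,244),(245,173),(421,199),(449,192),(425,225),(453,218),(261,49),(468,92)],.143,c);print(p)
q=p[2:6];print('Q2',q.mean(0))
d=[q[1]-q[0],q[3]-q[2],q[2]-q[0],q[3]-q[1]];print([np.degrees(np.arctan2(v[1],v[0]))%90 for v in d])
```

```text
[[ 0.5002 -0.0583]
 [ 0.5338 -0.0016]
 [ 0.5366 -0.1047]
 [ 0.5435 -0.1197]
 [ 0.5217 -0.1109]
 [ 0.5287 -0.1261]
 [ 0.5997 -0.0025]
 [ 0.5981 -0.1152]]
Q2 [ 0.5326 -0.1153]
[np.float64(24.55219035781107), np.float64(24.87963587899297), np.float64(22.553975738557114), np.float64(23.744632260612747)]
```

carry_out:
  commands: [0.0005,0.003,0.04,0,0,0,0.04,0,0,0,0.03,0,0,0,0.012,0,0,0,0,0,0,0,0,0]

```text
t: 9.05
ee_pos: [0.4991, -0.058, 0.1209]
tool_rot: [0.0, 0.996, 0.088, 0.001]
force: [0.4, 0.2, 1.2]
grip_width: 0.0511
grasp_force: 0.0
```

carry_out:
  commands: [0,0,0,0,0,0,0,0,0,0,0,0,0,0,0,0,0,0,0,0,0,0,-0.01,0,0,0,-0.02,0,0,0,0,0]
  fingers: 0.9

```text
t: 10.05
ee_pos: [0.499, -0.058, 0.1511]
tool_rot: [0.0, 0.996, 0.088, 0.002]
force: [0.9, -0.1, -1.3]
grip_width: 0.0303
grasp_force: 59.4
```

carry_out:
  commands: [0,0,-0.025,0,0,0,-0.025,0,0,0,-0.02,0,-0.002,0.014,0,0,-0.0041,0.028,0,0,-0.0041,0.028,0,0,-0.0041,0.028,0,0,-0.0041,0.028,0,0,-0.0041,0.028,0,0,-0.0041,0.028,0,0,-0.0041,0.028,0,0,-0.0041,0.028,0,0,-0.0041,0.028,0,0,-0.0021,0.014,0,0,0,0,0.04,0,0,0,0.04,0,0,0,0.04,0,0,0,0.02,0,0,0,0,0]

```text
t: 12.42
ee_pos: [0.5049, -0.3395, 0.0773]
tool_rot: [-0.002, 0.996, 0.088, -0.002]
force: [0.3, -0.1, -0.4]
grip_width: 0.0306
grasp_force: 59.6
```

Run:
```python
from h import *
from workcell import ctrl
print(ctrl.get_obs()['ee_pos'])
w=viewer.read_camera('wrist');cv2.imwrite('pics/w3.png',w)
```

```text
[ 0.5048779  -0.33950719  0.07728284]
```

View pics/w3.png

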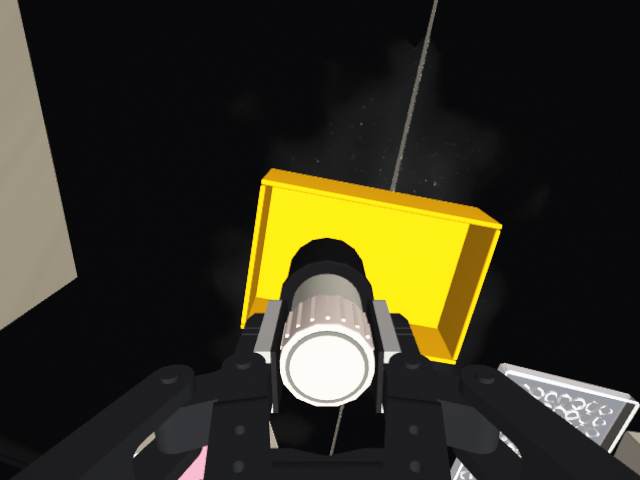

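carry_out:
  commands: [0,0,0.004,0,0,0,0.002,0,0,0,0,0]

```text
t: 12.85
ee_pos: [0.5068, -0.3409, 0.074]
tool_rot: [0.0, 0.996, 0.088, 0.0]
force: [-0.1, 0.1, -2.2]
grip_width: 0.0304
grasp_force: 59.6
```

carry_out:
  commands: [0,0,0.003,0,0,0,0,0]

```text
t: 13.1
ee_pos: [0.5065, -0.3407, 0.0705]
tool_rot: [-0.0, 0.996, 0.088, -0.0]
force: [-0.2, -0.6, -1.2]
grip_width: 0.0306
grasp_force: 59.6
```

carry_out:
  commands: [0,0,0,0,0,0,0,0,0,0,0,0,0,0,0,0]
  fingers: 0.4

```text
t: 13.6
ee_pos: [0.5066, -0.3408, 0.0707]
tool_rot: [0.0, 0.996, 0.088, 0.0]
force: [-0.7, 0.3, -0.1]
grip_width: 0.0517
grasp_force: 0.0
```

carry_out:
  commands: [0,0,-0.04,0,0,0,-0.05,0,0,0,-0.05,0,0,0,-0.03,0,0.0081,-0.0272,0,0,0.0081,-0.0272,0,0,0.0081,-0.0272,0,0,0.0081,-0.0272,0,0,0.0081,-0.0272,0,0,0.0081,-0.0272,0,0,0.0081,-0.0272,0,0,0.0081,-0.0272,0,0,0,0,0,-7,0,0,0,-6.9,0,0,0,0,0,0,0,0]

```text
t: 15.6
ee_pos: [0.5322, -0.1153, 0.2406]
tool_rot: [0.0, 0.978, 0.207, -0.0]
force: [-0.4, 0.8, 0.2]
grip_width: 0.0512
grasp_force: 0.0
```

Run:
```python
from h import *
from workcell import ctrl
o=ctrl.get_obs();print(o['ee_pos'],o['tool_rot'])
w=viewer.read_camera('wrist');np.save('c.npy',viewer.calibration('wrist'),allow_pickle=True);cv2.imwrite('pics/w4.png',w)
```

```text
[ 0.53223285 -0.11528218  0.24061056] [ 2.99061616e-05  9.78428040e-01  2.06587924e-01 -1.07547486e-05]
```

View pics/w4.png

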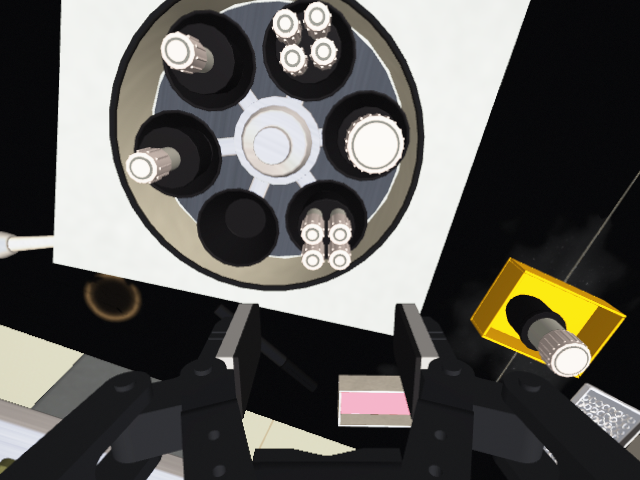

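carry_out:
  commands: [0,0,0.04,0,0,0,0.04,0,0,0,0.03,0,0,0,0.0095,0,0,0,0,0,0,0,0,0]

```text
t: 16.4
ee_pos: [0.5333, -0.1153, 0.1223]
tool_rot: [0.0, 0.978, 0.208, 0.001]
force: [0.7, 0.5, 0.2]
grip_width: 0.0513
grasp_force: 0.0
```

carry_out:
  commands: [0,0,0,0,0,0,0,0,0,0,0,0,0,0,0,0,0,0,0,0,0,0,-0.01,0,0,0,-0.02,0,0,0,0,0]
  fingers: 0.9

```text
t: 17.4
ee_pos: [0.5334, -0.1154, 0.1526]
tool_rot: [0.001, 0.978, 0.208, 0.002]
force: [-0.1, -0.2, -2.3]
grip_width: 0.0285
grasp_force: 59.2
```

carry_out:
  commands: [0,0,-0.02,0,0,0,-0.015,0,-0.001,-0.01,0,0,-0.0015,-0.0155,0,0,-0.0015,-0.0155,0,0,-0.0015,-0.0155,0,0,-0.001,-0.0095,0,0,0,0,0,0,0,0,0,0]

```text
t: 18.52
ee_pos: [0.4999, -0.058, 0.1861]
tool_rot: [0.0, 0.978, 0.207, 0.0]
force: [0.6, -0.0, -1.4]
grip_width: 0.0285
grasp_force: 59.3
```

carry_out:
  commands: [0,0,0.02,0,0,0,0.02,0,0,0,0.015,0,0,0,0.007,0,0,0,0,0,0,0,0,0]

```text
t: 19.27
ee_pos: [0.5, -0.0577, 0.1246]
tool_rot: [0.0, 0.978, 0.208, 0.001]
force: [0.0, -0.3, -0.8]
grip_width: 0.0288
grasp_force: 59.2
```

carry_out:
  commands: [0,0,0.002,0,0,0,0,0]

```text
t: 19.52
ee_pos: [0.4999, -0.0576, 0.1224]
tool_rot: [0.0, 0.978, 0.208, 0.0]
force: [1.3, 0.7, -0.2]
grip_width: 0.0288
grasp_force: 59.2
```

carry_out:
  commands: [0,0,0,0,0,0,0,0,0,0,0,0,0,0,0,0,0,0,-0.03,0,0,0,-0.04,0,0,0,-0.03,0,0.0134,-0.0096,0,0,0.0134,-0.0096,0,0,0.0134,-0.0096,0,0,0.0134,-0.0096,0,0,0,0,0,0,0,0,0,0]
  fingers: 0.4

```text
t: 21.15
ee_pos: [0.5325, -0.0011, 0.2217]
tool_rot: [0.0, 0.978, 0.208, -0.001]
force: [0.0, -0.2, -0.5]
grip_width: 0.0514
grasp_force: 0.0
```

Run:
```python
from h import *
from workcell import ctrl
o=ctrl.get_obs();print(o['ee_pos'],o['tool_rot'])
w=viewer.read_camera('wrist');np.save('c.npy',viewer.calibration('wrist'),allow_pickle=True);cv2.imwrite('pics/w5.png',w)
```

```text
[ 0.53251067 -0.00113269  0.2217496 ] [ 2.93025548e-04  9.78224923e-01  2.07546511e-01 -6.00464980e-04]
```

View pics/w5.png

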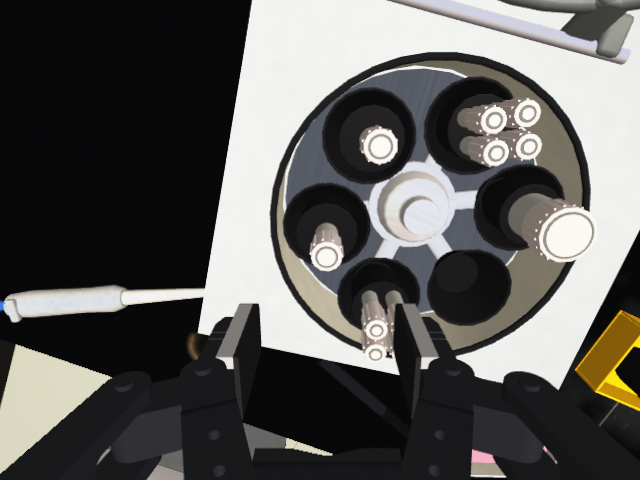

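carry_out:
  commands: [0.001,0,0.04,0,0,0,0.04,0,0,0,0.02,0,0,0,0,0,0,0,0,0]

```text
t: 21.82
ee_pos: [0.5343, -0.0006, 0.1229]
tool_rot: [0.0, 0.978, 0.207, 0.001]
force: [-0.2, 0.4, -0.4]
grip_width: 0.0515
grasp_force: 0.0
```

carry_out:
  commands: [0,0,0,0,0,0,0,0,0,0,0,0,0,0,0,0,0,0,0,0,0,0,0,0,0,0,-0.01,0,0,0,-0.02,0,0,0,-0.03,0,0,0,-0.03,0,0,0,-0.015,0,0,0,0,0,0,0,0,0]
  fingers: 0.9

```text
t: 23.45
ee_pos: [0.5331, -0.0003, 0.2261]
tool_rot: [-0.0, 0.978, 0.208, -0.001]
force: [0.5, 0.4, -0.3]
grip_width: 0.0164
grasp_force: 58.5
```

carry_out:
  commands: [-0.0047,0.0105,0,0,-0.0094,0.0209,0,0,-0.0094,0.0209,0,0,-0.0094,0.0209,0,0,-0.0094,0.0209,0,0,-0.0047,0.0105,0,0,0,0,0,0,0,0,0.03,0,0,0,0.03,0,0,0,0,0]

```text
t: 24.7
ee_pos: [0.5318, -0.1133, 0.1654]
tool_rot: [-0.001, 0.978, 0.209, -0.002]
force: [0.7, -0.6, -1.4]
grip_width: 0.0162
grasp_force: 58.6
```

Run:
```python
from h import *
from workcell import ctrl
o=ctrl.get_obs();print(o['ee_pos'],o['tool_rot'],o['force'])
w=viewer.read_camera('wrist');cv2.imwrite('pics/w6.png',w)
```

```text
[ 0.53180545 -0.11331848  0.16535487] [-0.00120131  0.97797758  0.2086941  -0.00227555] [ 0.67398938 -0.59345848 -1.41066936]
```

View pics/w6.png

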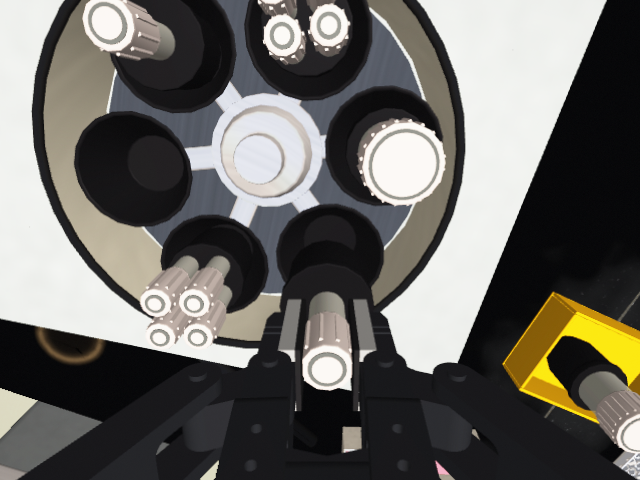

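Slim carrier held upright over bucket 2; the rest stands right. Let it down.

carry_out:
  commands: [0,0.001,0.02,0,0,0,0.015,0,0,0,0.007,0,0,0,0,0,0,0,0,0]

```text
t: 25.38
ee_pos: [0.5342, -0.1158, 0.1256]
tool_rot: [0.0, 0.978, 0.208, 0.0]
force: [0.3, -0.5, -0.9]
grip_width: 0.0161
grasp_force: 58.6
```

carry_out:
  commands: [0,0,0.002,0,0,0,0,0]

```text
t: 25.62
ee_pos: [0.5339, -0.1157, 0.1232]
tool_rot: [0.0, 0.978, 0.208, 0.0]
force: [-0.4, 0.5, -1.0]
grip_width: 0.0165
grasp_force: 58.5
```

carry_out:
  commands: [0,0,0,0,0,0,0,0,0,0,0,0,0,0,0,0,0,0,-0.035,0,0,0,-0.04,0,0,0,-0.02,0,-0.0145,0.0244,0,0,-0.0145,0.0244,0,0,-0.0145,0.0244,0,0,-0.0145,0.0244,0,0,-0.0145,0.0244,0,0,-0.0145,0.0244,0,0,-0.0145,0.0244,0,0,-0.0145,0.0244,0,0,0,0,0,0,0,0,0,0]
  fingers: 0.4

```text
t: 27.75
ee_pos: [0.5073, -0.3401, 0.218]
tool_rot: [-0.001, 0.978, 0.208, 0.0]
force: [1.0, -0.0, -0.8]
grip_width: 0.0513
grasp_force: 0.0
```

carry_out:
  commands: [0,0.0005,0.04,0,0,0,0.04,0,0,0,0.04,0,0,0,0.027,0,0,0,0,0,0,0,0,0]

```text
t: 28.5
ee_pos: [0.5084, -0.3412, 0.0722]
tool_rot: [0.0, 0.978, 0.208, 0.001]
force: [-0.1, 0.8, 1.1]
grip_width: 0.0516
grasp_force: 0.0
```

carry_out:
  commands: [0,0,0,0,0,0,0,0,0,0,0,0,0,0,0,0,0,0,0,0,0,0,-0.015,0,0,0,-0.03,0,0,0,-0.04,0,0,0,-0.04,0,0,0,-0.035,0,0,0,0,0,0,0,0,0]
  fingers: 0.9

```text
t: 30.0
ee_pos: [0.5066, -0.3416, 0.231]
tool_rot: [-0.0, 0.978, 0.208, -0.0]
force: [-0.0, 0.1, -1.2]
grip_width: 0.0303
grasp_force: 59.5
```

carry_out:
  commands: [0.0068,-0.0126,0,0,0.0135,-0.0251,0,0,0.0135,-0.0251,0,0,0.0135,-0.0251,0,0,0.0135,-0.0251,0,0,0.0135,-0.0251,0,0,0.0135,-0.0251,0,0,0.0135,-0.0251,0,0,0.0135,-0.0251,0,0,0.0135,-0.0251,0,0,0.0135,-0.0251,0,0,0.0135,-0.0251,0,0,0.0067,-0.0125,0,0,0,0,0,0,0,0,0,0]

```text
t: 31.88
ee_pos: [0.5326, -0.0022, 0.2308]
tool_rot: [0.001, 0.978, 0.207, -0.001]
force: [-0.7, -0.4, -1.9]
grip_width: 0.0301
grasp_force: 59.5
```

carry_out:
  commands: [0.001,-0.001,0.03,0,0,0,0.03,0,0,0,0.025,0,0,0,0.015,0,0,0,0.006,0,0,0,0,0,0,0,0,0]

```text
t: 32.75
ee_pos: [0.534, 0.0004, 0.1258]
tool_rot: [0.0, 0.978, 0.208, 0.001]
force: [-0.9, -1.3, -1.0]
grip_width: 0.0302
grasp_force: 59.5
```

Down the last 2.5 mm, release, and withdraw up.

carry_out:
  commands: [0,0,0.0025,0,0,0,0,0]

```text
t: 33.0
ee_pos: [0.5344, -0.0, 0.1238]
tool_rot: [0.001, 0.978, 0.207, 0.001]
force: [-0.6, -1.9, 6.1]
grip_width: 0.0305
grasp_force: 60.3
```

carry_out:
  commands: [0,0,0,0,0,0,0,0,0,0,0,0,0,0,0,0,0,0,-0.03,0,0,0,-0.04,0,-0.03,0,-0.04,0,-0.05,0,0,0,-0.03,0,0,0,0,0,0,0,0,0,0,0]
  fingers: 0.4

```text
t: 34.38
ee_pos: [0.4342, -0.0437, 0.2328]
tool_rot: [-0.0, 0.978, 0.208, 0.001]
force: [0.5, 0.4, 0.3]
grip_width: 0.0513
grasp_force: 0.0
```

Run:
```python
from h import *
a=viewer.read_camera('wrist'); b=viewer.read_camera('side')[180:340,240:420]
np.save('c.npy',viewer.calibration('wrist'),allow_pickle=True)
b=cv2.resize(b,(450,400));a=cv2.resize(a[:300],(450,211))
o=np.vstack([a,b])[:600];cv2.imwrite('pics/end.png',o)
```

```text
(no output)
```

View pics/end.png

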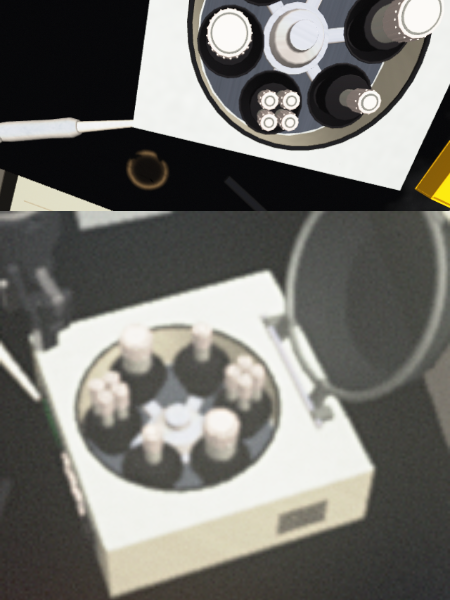

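Run:
```python
from h import *
c=np.load('c.npy',allow_pickle=True).item();k=640/450
T=lambda p:np.array(p)/2.5+[240,180]
print(bp('w',np.array([(230,33),(279,110),(369,102)])*k,.143,c).round(4))
print(bp('side',T([(136,340-211+0),(151,434-211),(104,388-211)]),.143).round(4))
from workcell import finish_job
print(finish_job())
```

```text
[[ 5.332e-01 -2.000e-04]
 [ 4.995e-01 -5.640e-02]
 [ 5.324e-01 -1.160e-01]]
[[ 0.5327 -0.0088]
 [ 0.5314 -0.1221]
 [ 0.4946 -0.0621]]
the job is handed in; nothing more can be done
None
```

The job is handed in at about 34 s of the 106 s: the last pictures show the lid open by itself and all six carriers standing in the rotor with each kind opposite its own, but no verdict came back.

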